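Build up a choke's core leg in staggered courses

TASK

Carry on building the choke's core leg dry in the building jig, two courses high, like brickwork with staggered joints. Where one full block already lies against the end stop, butt a second full block up to it between the low rails, then lay on top of the two a half block against the stop, a full block and another half block, closed up end to end, so that the upper joints stand over the middles of the blocks below and sides and ends are flush. Pull the two half blocks out of the sprung clip strip, and leave the third in its clip and the spare full block, the shorter offcut and everything else on the bench where they are.

Things in the scene. Friction and masses are not known exactly. Their poses are not given: they have to be found in the camera images.
- jig: building jig, fixed: aluminium base plate, x from -70 to +80 mm, 64 mm wide, top at z = 8 mm (the first course stands on it). Origin on its underside midway between the rails, z up; the wall of blocks runs along x, which points roughly to world +y (0.05 rad beyond it to 0.3 rad short of it, toward world +x). Tight places of blocks, local x: first course +34, -26 mm; second (underside at z = 28) +49, +4, -41.
- jig_stop (a point): foot of the end stop's face on the jig's plate, midway between the rails, at jig x = +64, y = 0, z = 8 mm; axes as the jig. The steel stop, 36 mm wide and 8 mm thick, stands across the channel on the +x side of this point, 36 mm high; the blocks lie on its -x side. The other end of the jig is open.
- jig_channel (a point): centre of the channel on the jig's plate, at jig x = 0, y = 0, z = 8 mm; axes as the jig. Two steel rails run along x either side (jig x = -70 to +62 mm), inner faces at y = +16.5 and -16.5 mm, outer faces at +24.5 and -24.5; they stand 7 mm above the plate, and their top 4 mm slope outward as a lead-in 3.5 mm wide.
- clip_strip: sprung clip strip, fixed: aluminium bar 160 x 36 x 6 mm lying along its x axis, within 0.25 rad of world x. Origin at the centre of its underside, z up. Three pockets at local x = -48, 0, +48 mm hold one half block each on the bar's top (z = 6, block top at z = 26 mm), between lips along the y sides that are 3 mm high (top at z = 9 mm, outer faces at y = +-17.6 mm).
- strip_clips (a point): top of the middle block in the strip, at strip x = 0, y = 0, z = 26 mm; axes as the strip. On the +x and -x side of every pocket stands a V-bent spring leaf 14 mm wide, up to z = 36 mm, whose bend snaps nearly 2 mm over the block's top edge. It yields to a straight upward pull of 5 to 15 N on the block, snaps free after some 4 mm and is clear of the leaves after 30 mm.
- laid_block: the full block that is already laid in the jig, loose, on the plate between the rails, its end within 1 mm of the end stop: 60 x 30 x 20 mm high, like the other full blocks. Origin at the centre of its underside (at jig x = +34 mm), x along its length and the jig's x, z up. It stays there.
- full_a: full block of pressed core material, 60 x 30 x 20 mm high, about 0.2 kg, dark grey coat. Origin at the centre of its underside, x along its 60 mm length, z up. Starts flat on the mat, long axis within 0.6 rad of world y, 20 mm or more free beside its long sides. The three loose full blocks are alike: any two of them serve, in either place; the third is spare.
- full_b: full block of pressed core material, 60 x 30 x 20 mm high, about 0.2 kg, dark grey coat. Origin at the centre of its underside, x along its 60 mm length, z up. Starts flat on the mat, long axis within 0.6 rad of world y, 20 mm or more free beside its long sides. The three loose full blocks are alike: any two of them serve, in either place; the third is spare.
- full_c: full block of pressed core material, 60 x 30 x 20 mm high, about 0.2 kg, dark grey coat. Origin at the centre of its underside, x along its 60 mm length, z up. Starts flat on the mat, long axis within 0.6 rad of world y, 20 mm or more free beside its long sides. The three loose full blocks are alike: any two of them serve, in either place; the third is spare.
- half_a: half block, 30 x 30 x 20 mm high, about 0.1 kg, dark grey. Origin at the centre of its underside, z up. Starts in a pocket of the clip strip, its faces parallel to the strip: the local +y and -y faces are free to be gripped, the +x and -x faces lie between spring leaves. The three half blocks are alike.
- half_b: half block, 30 x 30 x 20 mm high, about 0.1 kg, dark grey. Origin at the centre of its underside, z up. Starts in a pocket of the clip strip, its faces parallel to the strip: the local +y and -y faces are free to be gripped, the +x and -x faces lie between spring leaves. The three half blocks are alike.
- half_c: half block, 30 x 30 x 20 mm high, about 0.1 kg, dark grey. Origin at the centre of its underside, z up. Starts in a pocket of the clip strip, its faces parallel to the strip: the local +y and -y faces are free to be gripped, the +x and -x faces lie between spring leaves. The three half blocks are alike.
- offcut: a cut-down block, 45 long x 30 wide x 20 mm high, same coat as the full blocks, lying among them; not to be used. Origin at the centre of its underside, x along its 45 mm length.
- toggle_clamp: toggle clamp with a red handle, fixed, 70 x 182 mm and 79 mm high, lying roughly along world x between the middle of the bench and the clip strip; not used. Origin on its underside under the pivot.
- servo_motor: servo motor standing upright in a cup, fixed, at the left front, about 110 mm square, its top 268 mm above the bench; an obstacle. Origin 40 mm above the bench.
- flux_pot: closed flux jar, 44 mm across, 35 mm high, a bystander behind the jig, to its left. Origin at the centre of its underside.
- tape_roll: roll of black tape lying flat, 58 mm across, 18 mm high, a bystander near the front edge. Origin at the centre of its underside.
- bearing: ball bearing lying flat, 35 mm across, 11 mm high, a bystander left of the jig. Origin at the centre of its underside.
- coupling: small aluminium shaft coupling standing upright, 26 mm across, 30 mm high, a bystander beside the black cable, which is fixed and arches up to 61 mm over the bench between the front blocks and the jig. Origin at the centre of its underside.
- side_cutters: side cutters with red handles lying flat, 60 x 149 x 10 mm, a bystander. Origin at the centre of their underside.
- small_carton: small closed carton, 48 x 70 x 36 mm, a bystander beyond the clip strip. Origin at the centre of its underside.
Things that resemble listed ones, but are neither listed nor needed, are in the scene too. Leave any purple look-alike of the half_a alone.

How it is judged:
By the outcome, as a careful person would: the job done as asked, in the order asked, and still so for the second after the job is handed in, with the robot touching nothing.
It also fails if it takes over 69 s, if anything falls off the work surface, if the arm or the gripper's body presses on something with over 40 N, if the wrist force passes 120 N, or if a joint passes its speed limit or range.

ROBOT

A 7-joint arm with a two-finger parallel gripper is mounted at the origin on a cart in front of the work surface, level with it; the furniture and walls round the work are solid. World frame = base frame: x ahead of the robot, y to its left, z up, the work surface at z = 0. Lengths are in m, angles in rad, forces in N, time in s.
With the tool pointing down it reaches from about 0.4 to 0.85 m from the base axis. Payload 10.4 kg.
Tool frame: the origin (TCP) lies at the very end of the fingers, on their centre line; the grasp point (between the pads) lies 19 mm behind it; z points along the fingers, y is the line along which they close (so a half turn about z gives the same grasp; the last joint's range is limited). The gripper opens to 87 mm and grips with 3 to 60 N. Pads are 19 mm wide; open, the fingers measure 117 mm over their backs; the gripper's body (75 mm by 190 mm) begins 51 mm behind the grasp point.
Start: joints at [-1.154, 0.332, -0.065, 1.46, 0.022, 1.35, -0.088], TCP at [0.266, 0.566, 0.193] pointing down, gripper open.
Joint ranges: [-2.6, 2.6], [-0.5, 2.12], [-1.47, 1.34], [0.16, 2.42], [-1.27, 4.41], [0.06, 2.06], [-2.6, 2.6]. Speed limits (rad/s): [2.22, 2.22, 2.79, 2.79, 3.14, 3.14, 3.14].

INTERFACE

Orientations are given as a unit quaternion [x, y, z, w].
In Python, from bench import * gives the robot as it stands.
- The arm moves only by the tool step_arm, never from a script. Its arguments are lists of equal length, an entry for each row: "delta_pos": the shift along the world's x, y, z in units of 25 mm (1.0 is 25 mm), a list of three; "turn": the turn about the world's z in units of 0.12 rad (1.0 is 0.12 rad). In form: {"delta_pos": [[tx, ty, tz], ...], "turn": [turn, ...]}. A call has 1 to 12 rows; each row shifts and turns the commanded pose from where the row before left it; what a row does not reach is not made up. A row lasts 1/10 s, in which the tool goes at most 50 mm and 8.59 degrees, less where a joint would pass 70% of its speed; a pose out of reach is approached as far as the arm can. A call with a number of a shift or a turn outside -1 to 1 is refused whole. A call with a gripper value outside its range is refused whole. "grip" is the closure, from 0 (fully open) to 1 (shut), set as the call begins (left out, the last holds). The fingers move at their own pace and stop on an object; "newtons" is the grip in N (left out, the last holds). Time passes only in rows, so rows that do not move let the fingers close. It gives the time, the measured TCP pose, the force, the opening and the grip force at its end, in the units of the state.
- read_state(): the state, without advancing time (a new reading comes with each control period).
- camera(name): name is "side" or "top" or "wrist"; returns a dict with "image" (420x560x3 uint8, red, green, blue), "z_map" (420x560 float32, m along the optical axis (not along the pixel's ray), 0 where there is no reading), "mtx" (3x3 intrinsics, pixels), "view" (4x4, takes a point from world to camera coordinates). Camera axes: x right, y up, looking along -z (the intrinsics and any distortion apply to the point x, -y, -z); pixel columns grow to the right and rows downward; lengths in m; the calibration is good to about 2 mm. A picture is of the moment at which its call begins.
- close_job(): hands the job in; it is judged then, once.
The state is a dict: "time": time; "joint_positions": joint angles; "joint_vel": joint speeds; "joint_torque": joint torques, N m; "ee_pos": TCP position; "eef_rot": TCP orientation; "ft_force": force on the tool from outside, world axes, zero at the start; "torque": the same for the moment, N m; "width": finger opening in m; "grip_force": force on a finger pad.
Only numpy, scipy, OpenCV 4.12 (cv2) and the standard library are available. Lean on these libraries where they do the work, as an engineer would, in place of code of your own. Each camera call takes 0.05 s, during which the arm holds its last target. There are 200 camera calls.

## Working session

There is one attempt and no reset: what is moved stays moved. The work goes in short steps, Python scripts to look and compute and a tool call to move; the robot and the scene stay as the last step left them, time stands still between calls to the robot, and variables do not carry over. Pictures are saved under pics/ and viewed, at most 13 in all, crops included, and the job is handed in when it is done.

Besides the shell and the picture viewer there is one more tool, called after "Request:" as name(argument=value, ...) on one line, values as JSON. step_arm: Moves the arm, as the interface text tells. Shifts and turns lie within -1 to 1; 1 stands for 25 mm of shift or 0.12 rad of turn. Its arguments: {"type":"object","properties":{"delta_pos":{"type":"array"},"turn":{"type":"array"},"grip":{"type":"number"},"newtons":{"type":"number"}},"required":["delta_pos","turn"]}

```bash
mkdir -p pics; ls
python3 - <<'E'
from bench import *
import cv2,pickle
s=read_state();print({k:s[k] for k in('time','ee_pos','eef_rot','width')})
for n in('top','side'):
    c=camera(n);pickle.dump(c,open(f'pics/{n}0.pkl','wb'))
    cv2.imwrite(f'pics/{n}0.png',cv2.resize(c['image'][...,::-1],(800,600),interpolation=cv2.INTER_CUBIC))
    print(n,c['mtx'],c['view'])
E
```

```text
pics
{'time': 0.0, 'ee_pos': array([0.26592196, 0.56512913, 0.19233279]), 'eef_rot': array([ 2.18112077e-01,  9.75923460e-01, -7.13767787e-04, -1.13854043e-04]), 'width': 0.08704284186443267}
top [[535.20281672   0.         278.10851437]
 [  0.         535.20281672 209.98263384]
 [  0.           0.           1.        ]] [[ 0.0268095  -0.99963386 -0.00366027 -0.11772477]
 [ 0.99521994  0.02634679  0.09403788 -0.52347254]
 [-0.09390701 -0.00616388  0.99556189 -1.35346889]
 [ 0.          0.          0.          1.        ]]
side [[429.3455843    0.         272.51557934]
 [  0.         429.3455843  207.4102582 ]
 [  0.           0.           1.        ]] [[-0.55373738  0.83255526 -0.01505508  0.36270122]
 [-0.49415729 -0.31400733  0.81068364  0.18563353]
 [ 0.67021152  0.45634542  0.58529085 -1.35703354]
 [ 0.          0.          0.          1.        ]]
```

View pics/top0.png

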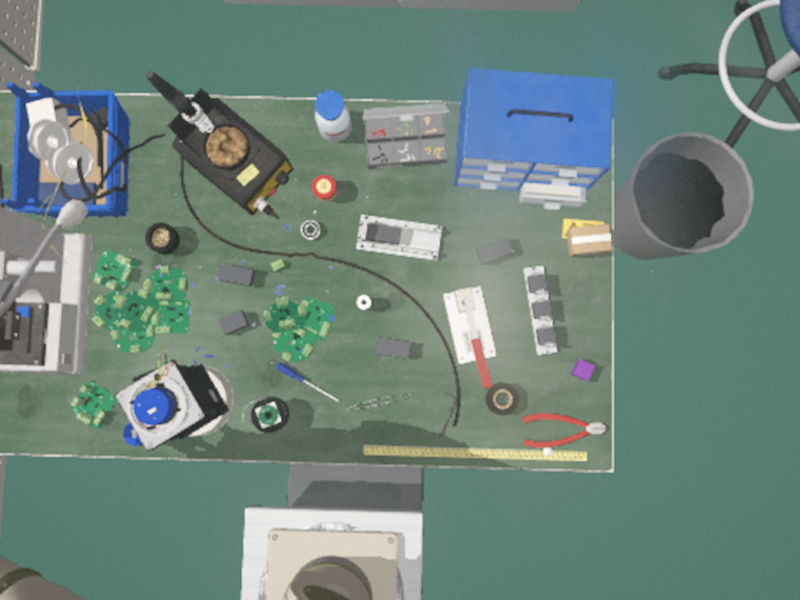

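View pics/side0.png

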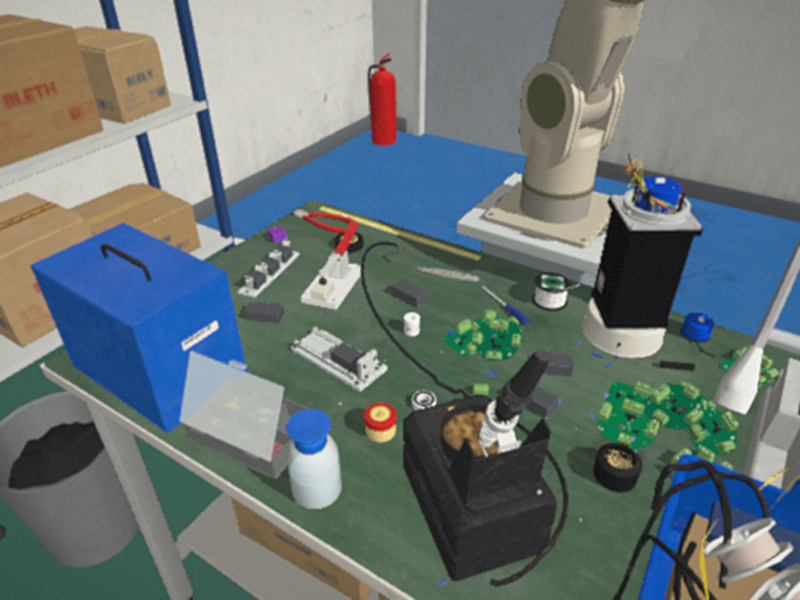

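The top view (800x600) shows the jig at (400,237), with the stop to its left and the laid block at (385,233). Dark blocks lie at (237,275), (233,322), (393,347) and (495,250). The strip is at (540,310) and the purple decoy at (584,370). The side view agrees.

```bash
cat > h.py <<'E'
import numpy as np,cv2,pickle
def ray(c,uv,z):
    V=c['view'];R=V[:3,:3];o=-R.T@V[:3,3]
    uv=np.atleast_2d(np.asarray(uv,float));K=c['mtx']
    d=np.c_[(uv[:,0]-K[0,2])/K[0,0],-(uv[:,1]-K[1,2])/K[1,1],-np.ones(len(uv))]@R
    return o+d*((z-o[2])/d[:,2])[:,None]
def cloud(c):
    h,w=c['z_map'].shape;v,u=np.mgrid[:h,:w];K=c['mtx'];D=c['z_map']
    P=np.stack([(u-K[0,2])/K[0,0]*D,-(v-K[1,2])/K[1,1]*D,-D],-1)
    V=c['view'];return (P-V[:3,3])@V[:3,:3]
def rects(c,m,z,amin=60,amax=1e9):
    out=[]
    for k in cv2.findContours(m.astype(np.uint8),cv2.RETR_EXTERNAL,cv2.CHAIN_APPROX_NONE)[0]:
        if not amin<cv2.contourArea(k)<amax: continue
        P=ray(c,k[:,0],z)[:,:2].astype(np.float32)*1000
        (x,y),(a,b),t=cv2.minAreaRect(P)
        t=np.radians(t)
        if a<b: a,b,t=b,a,t+np.pi/2
        t=(t+np.pi/2)%np.pi-np.pi/2
        out.append((round(x,1),round(y,1),round(a,1),round(b,1),round(t,3),k[:,0].mean(0).round().tolist()))
    return out
E
python3 - <<'E'
from h import *
c=pickle.load(open('pics/top0.pkl','rb'));im=c['image'].astype(int);W=cloud(c)
for p in [(276,164),(245,192),(275,243),(347,175),(166,193),(163,226),(377,220),(100,300)]:
    print(p,im[p[1],p[0]],W[p[1],p[0]].round(3))
mx=im.max(2);mn=im.min(2)
m=(mx<110)&(mx-mn<22)&(W[...,2]>.008)&(W[...,2]<.06)
cv2.imwrite('pics/m.png',m*255)
for r in rects(c,m,.02):print(r)
# light things: jig, strip
m=(mn>120)&(mx-mn<40)&(W[...,2]>-.01)&(W[...,2]<.05)
for r in rects(c,cv2.morphologyEx(m.astype(np.uint8),cv2.MORPH_CLOSE,np.ones((9,9))),.007,200):print('L',r)
E
```

```text
(276, 164) [123 124 127] [ 0.645 -0.095  0.032]
(245, 192) [113 134 111] [ 0.574 -0.015 -0.001]
(275, 243) [127 128 131] [ 0.442 -0.098  0.018]
(347, 175) [138 139 136] [ 0.622 -0.28   0.022]
(166, 193) [121 122 123] [ 0.397 -0.112  1.396]
(163, 226) [121 123 125] [0.477 0.191 0.022]
(377, 220) [131 131 132] [ 0.507 -0.358  0.029]
(100, 300) [197 195 193] [0.303 0.27  0.241]
(50.0, -36.1, 95.1, 21.1, np.float64(0.981), [246.0, 398.0])
(316.0, 119.7, 63.1, 58.8, np.float64(-1.139), [188.0, 290.0])
(356.3, -295.6, 57.2, 54.3, np.float64(0.808), [351.0, 279.0])
(567.1, -53.4, 233.6, 25.7, np.float64(1.121), [258.0, 193.0])
(649.8, -54.6, 29.0, 23.4, np.float64(0.026), [260.0, 163.0])
(630.6, 328.3, 60.3, 52.8, np.float64(-1.545), [113.0, 166.0])
L (75.9, 0.3, 317.9, 157.7, np.float64(-1.543), [232.0, 386.0])
L (376.0, 51.0, 108.9, 66.7, np.float64(1.549), [214.0, 270.0])
L (443.7, 353.3, 514.0, 439.4, np.float64(1.531), [96.0, 253.0])
L (656.9, 70.8, 64.3, 49.0, np.float64(-1.125), [213.0, 157.0])
L (568.8, -245.4, 675.0, 502.1, np.float64(0.0), [322.0, 197.0])
L (882.1, 125.0, 269.2, 74.4, np.float64(1.338), [199.0, 78.0])
L (891.5, 391.5, 86.0, 27.6, np.float64(-1.545), [97.0, 69.0])[ WARN:0@0.062] global loadsave.cpp:1063 imwrite_ Unsupported depth image for selected encoder is fallbacked to CV_8U.
```

Run:
```python
import cv2
im=cv2.imread('pics/m.png');t=cv2.cvtColor(__import__('pickle').load(open('pics/top0.pkl','rb'))['image'],4)
a=cv2.resize(t[140:270,230:400],(800,600),interpolation=cv2.INTER_CUBIC)
cv2.imwrite('pics/crop0.png',a)
```

```text
(no output)
```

View pics/crop0.png

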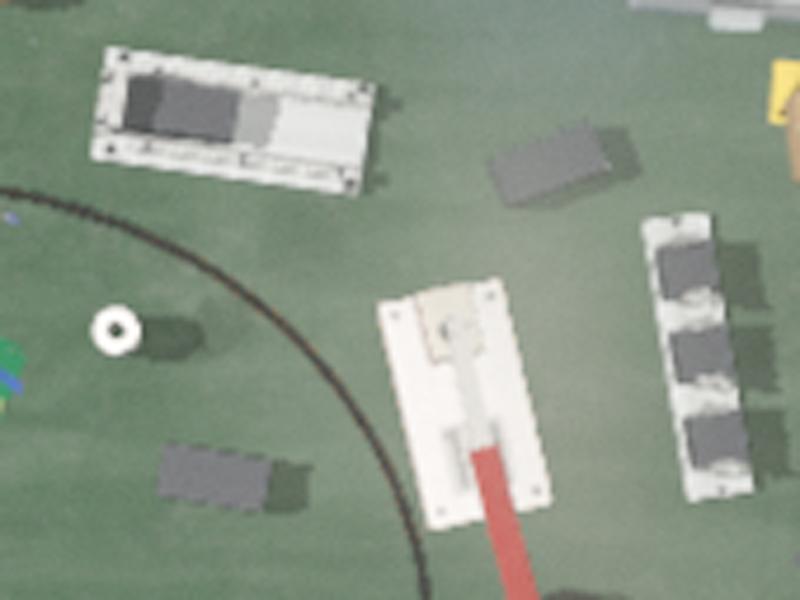

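The crop shows the jig plate with corners near (108,48), (376,85), (358,194) and (92,158), the laid block at (185,105), and free full blocks at (547,165) and (213,478). The strip halves are at (688,268), (702,352) and (716,438).

Run:
```python
from h import *
c=pickle.load(open('pics/top0.pkl','rb'));im=c['image'].astype(int);W=cloud(c)
r,g,b=im[...,0],im[...,1],im[...,2]
m=(np.maximum(r,b)-g>-5)&(im.max(2)<155)&(im.max(2)-im.min(2)<18)&(im.max(2)>95)
m[:130]=0;m[280:]=0
m=cv2.morphologyEx(m.astype(np.uint8),cv2.MORPH_OPEN,np.ones((3,3)))
for q in rects(c,m,.02,60,1500):print(q)
print('light')
L=((im.min(2)>165)).astype(np.uint8); L[:130]=0;L[280:]=0
for q in rects(c,cv2.morphologyEx(L,cv2.MORPH_CLOSE,np.ones((11,11))),.008,60,8000):print(q)
```

```text
(366.2, 201.1, 57.4, 13.2, np.float64(0.487), [158.0, 270.0])
(441.3, -98.2, 57.8, 29.1, np.float64(1.432), [275.0, 243.0])
(470.6, -372.0, 32.4, 26.7, np.float64(-1.42), [382.0, 235.0])
(479.7, 192.8, 43.7, 28.7, np.float64(-1.136), [163.0, 225.0])
(441.4, 489.7, 123.9, 27.0, np.float64(-0.0), [47.0, 238.0])
(439.4, 559.0, 124.8, 64.5, np.float64(-0.492), [19.0, 237.0])
(517.2, -363.6, 31.9, 27.1, np.float64(-1.379), [379.0, 216.0])
(564.5, -355.2, 32.3, 29.4, np.float64(-1.402), [376.0, 198.0])
(534.4, 602.9, 45.0, 32.8, np.float64(-0.084), [5.0, 198.0])
(566.9, 192.0, 58.2, 30.1, np.float64(1.399), [165.0, 192.0])
(621.7, -278.1, 61.1, 29.6, np.float64(-1.162), [346.0, 175.0])
(505.0, 463.3, 249.4, 13.9, np.float64(-0.0), [58.0, 213.0])
(548.3, 534.8, 193.0, 86.4, np.float64(-0.571), [27.0, 192.0])
(648.3, -82.3, 46.9, 34.7, np.float64(1.478), [271.0, 164.0])
(632.6, 580.7, 98.5, 88.8, np.float64(0.076), [14.0, 164.0])
(684.7, -693.5, 164.7, 67.7, np.float64(-0.528), [506.0, 155.0])
(672.6, -526.2, 146.9, 89.3, np.float64(0.551), [446.0, 159.0])
light
(366.8, 216.4, 59.7, 11.6, np.float64(0.574), [152.0, 270.0])
(369.9, 330.8, 139.5, 64.2, np.float64(-1.544), [110.0, 270.0])
(523.7, -40.9, 25.8, 25.6, np.float64(0.493), [254.0, 211.0])
(487.9, -234.8, 133.3, 72.4, np.float64(0.242), [328.0, 227.0])
(517.5, -362.6, 161.2, 37.7, np.float64(0.167), [377.0, 218.0])
(651.6, -455.7, 72.8, 16.2, np.float64(-1.439), [414.0, 167.0])
(644.7, -102.4, 151.2, 65.7, np.float64(1.454), [279.0, 166.0])
(660.4, 63.7, 48.2, 33.3, np.float64(0.26), [218.0, 158.0])
(536.9, 533.7, 316.1, 180.6, np.float64(0.076), [35.0, 205.0])
(726.2, -384.2, 118.6, 42.9, np.float64(-1.545), [387.0, 137.0])
```

Run:
```python
from h import *
c=pickle.load(open('pics/top0.pkl','rb'));W=cloud(c);ok=c['z_map']>0
for x in np.arange(.2,.75,.05):
    print(round(x,2),[int(1000*np.percentile(W[...,2][s],99)) if (s:=ok&(abs(W[...,0]-x)<.025)&(abs(W[...,1]-y)<.025)).sum()>5 else None for y in np.arange(.6,-.46,-.05)])
```

```text
0.2 [None, None, None, None, None, None, None, 686, 683, None, None, None, None, None, None, None, None, None, None, None, None, None]
0.25 [6, 6, 7, 6, 6, 35, 6, 225, 7, 7, 6, 7, 7, 6, 7, 6, 7, 8, 7, 11, 8, 7]
0.3 [6, 7, 7, 20, 19, 38, 245, 271, 244, 46, 47, 7, 8, 7, 8, 6, 16, 7, 7, 15, 14, 14]
0.35 [7, 6, 7, 19, 7, 17, 268, 274, 256, 46, 46, 8, 7, 9, 9, 7, 43, 20, 24, 14, 13, 8]
0.4 [37, 123, 184, 86, 7, 14, 226, 313, 324, 8, 21, 13, 7, 6, 8, 7, 56, 79, 21, 7, 13, 26]
0.45 [None, 125, 210, 372, 203, 50, 18, 81, 23, 7, 48, 36, 14, 21, 27, 24, 63, 65, 16, 32, 35, 19]
0.5 [None, 130, 247, 372, 383, 45, 33, 7, 25, 46, 54, 35, 17, 33, 7, 63, 57, 60, 7, 38, 29, 8]
0.55 [None, None, 260, 308, 318, 37, 31, 10, 26, 23, 19, 9, 6, 41, 54, 56, 56, 61, 6, 37, 25, 8]
0.6 [None, None, 252, 34, 274, 38, 36, 7, 23, 22, 15, 17, 28, 35, 17, 18, 7, 24, 25, 35, 38, 37]
0.65 [7, 165, 253, 134, 229, 38, 37, 13, 9, 25, 55, 16, 8, 49, 33, 20, 16, 23, 25, 7, 40, 43]
0.7 [6, 120, 138, 149, 132, 7, 17, 28, 113, 110, 51, 38, 36, 15, 12, 6, 7, 7, 44, 61, 63, 54]
```

Request:
step_arm(delta_pos=[[0,0,1],[0,0,1],[0,0,1],[0,0,1],[0,0,1],[0,0,1],[0,0,1]], turn=[0,0,0,0,0,0,0])

```text
time: 0.8
ee_pos: [0.266, 0.5653, 0.3688]
eef_rot: [0.218, 0.976, -0.0, -0.0]
ft_force: [0.4, 0.3, -0.1]
width: 0.0869
grip_force: 0.0
```

Request:
step_arm(delta_pos=[[0.4,-1,0.3],[0.4,-1,0.3],[0.4,-1,0.2],[0.4,-1,0],[0.4,-1,0],[0.4,-1,0],[0.4,-1,0],[0.4,-1,0],[0.4,-1,0],[0.4,-1,0],[0.4,-1,0],[0.4,-1,0]], turn=[-0.5,-0.5,-0.5,-0.5,-0.5,-0.5,-0.5,-0.5,-0.5,-0.5,-0.5,-0.5], grip=0.3)

```text
time: 2.0
ee_pos: [0.3869, 0.2634, 0.3882]
eef_rot: [0.55, 0.835, 0.0, -0.0]
ft_force: [0.2, 0.3, 0.5]
width: 0.0606
grip_force: 0.0
```

Request:
step_arm(delta_pos=[[0.3,-1,0],[0.3,-1,0],[0.3,-1,0],[0.3,-1,-0.2],[0.3,-1,-0.4],[0.3,-1,-0.6],[0.1,-1,-0.8],[0,-1,-1],[0,-1,-1],[0,-1,-1],[0,-1,-1],[0,-1,-1]], turn=[-0.4,-0.4,-0.4,-0.4,-0.4,-0.4,-0.4,-0.4,-0.4,-0.4,-0.3,-0.3])

```text
time: 3.2
ee_pos: [0.4329, -0.0365, 0.2114]
eef_rot: [0.756, 0.654, -0.0, -0.0]
ft_force: [0.6, 0.8, -0.5]
width: 0.0608
grip_force: 0.0
```

Request:
step_arm(delta_pos=[[0.1,-0.9,-0.6],[0.1,-0.9,-0.6],[0.1,-0.6,-0.4],[0,0,0]], turn=[0,0,0,0])

```text
time: 3.6
ee_pos: [0.4396, -0.0972, 0.1713]
eef_rot: [0.757, 0.654, -0.001, -0.001]
ft_force: [0.2, -0.2, -0.9]
width: 0.0611
grip_force: 0.0
```

```bash
cat >> h.py <<'E'
def tool(s):
    x,y=s['eef_rot'][:2];return s['ee_pos']*1000,np.arctan2(y*y-x*x,2*x*y)
def dark(c):
    im=c['image'].astype(int);r,g,b=im[...,0],im[...,1],im[...,2]
    m=(np.maximum(r,b)-g>-5)&(im.max(2)<155)&(im.max(2)-im.min(2)<18)
    return cv2.morphologyEx(m.astype(np.uint8),cv2.MORPH_OPEN,np.ones((5,5)))
E
python3 - <<'E'
from bench import *
from h import *
s=read_state();p,a=tool(s);print(s['time'],p.round(1),a.round(3))
c=camera('wrist');pickle.dump(c,open('pics/w0.pkl','wb'))
cv2.imwrite('pics/w0.png',c['image'][...,::-1])
for q in rects(c,dark(c),.02,2000):print(q)
V=c['view'];print(-V[:3,:3].T@V[:3,3],V[:3,:3].round(3))
E
```

```text
3.6 [439.6 -97.2 171.3] -0.146
(647.8, -70.5, 70.4, 41.9, np.float64(1.484), [496.0, 134.0])
(426.3, -144.6, 656.6, 440.4, np.float64(-0.144), [287.0, 274.0])
[ 0.44879482 -0.03280052  0.36312184] [[ 0.989 -0.145 -0.002]
 [ 0.141  0.96  -0.241]
 [ 0.037  0.238  0.971]]
```

View pics/w0.png

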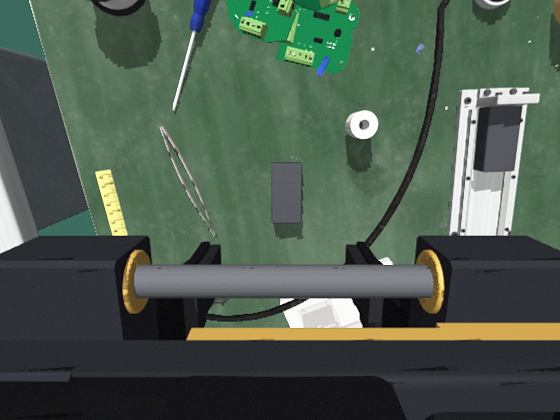

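The wrist view shows the block at (287,193), between the fingers at (205,250) and (360,250). The jig is at the right (497,160) with its stop at the top and the laid block at (495,138).

Run:
```python
from h import *
c=pickle.load(open('pics/w0.pkl','rb'));im=c['image'].astype(int)
for p in[(287,180),(287,215),(287,232),(495,138),(483,138),(514,138)]:print(p,im[p[1],p[0]])
for lo in (75,):
    mx=im.max(2);m=(mx-im.min(2)<18)&(mx<130)&(mx>lo)&(np.maximum(im[...,0],im[...,2])>=im[...,1]-3);m[236:]=0
    m=cv2.morphologyEx(m.astype(np.uint8),cv2.MORPH_OPEN,np.ones((5,5)))
    for q in rects(c,m,.02,400,9000):print(q)
    for q in rects(c,m,.028,400,9000):print(q)
L=(im.min(2)>150).astype(np.uint8);L[236:]=0;L[:, :400]=0
for q in rects(c,cv2.morphologyEx(L,cv2.MORPH_CLOSE,np.ones((5,5))),.008,500):print('L',q)
```

```text
(287, 180) [ 95  96 103]
(287, 215) [89 92 98]
(287, 232) [60 78 61]
(495, 138) [87 90 97]
(483, 138) [33 34 35]
(514, 138) [84 86 93]
(441.5, -96.5, 60.6, 28.3, np.float64(1.435), [286.0, 192.0])
(176.9, -51.5, 103.0, 17.4, np.float64(1.567), [15.0, 186.0])
(651.8, -83.3, 44.7, 29.6, np.float64(1.458), [501.0, 148.0])
(441.7, -95.0, 59.1, 27.6, np.float64(1.435), [286.0, 192.0])
(183.2, -51.1, 100.6, 17.0, np.float64(1.567), [15.0, 186.0])
(647.0, -82.1, 43.7, 28.9, np.float64(1.458), [501.0, 148.0])
L (648.6, -100.4, 147.6, 75.1, np.float64(1.426), [490.0, 158.0])
```

Request:
step_arm(delta_pos=[[0.08,0,-1],[0,0,-1],[0,0,-1],[0,0,-1],[0,0,-1],[0,0,-0.9],[0,0,-0.55],[0,0,0]], turn=[0.08,0,0,0,0,0,0,0])

```text
time: 4.45
ee_pos: [0.4418, -0.0937, 0.0106]
eef_rot: [0.752, 0.659, -0.001, -0.001]
ft_force: [-0.8, -0.1, 0.9]
width: 0.0611
grip_force: 0.0
```

Request:
step_arm(delta_pos=[[0,0,0],[0,0,0],[0,0,0],[0,0,0],[0,0,0]], turn=[0,0,0,0,0], grip=1, newtons=30)

```text
time: 4.95
ee_pos: [0.4433, -0.0944, 0.0122]
eef_rot: [0.752, 0.659, 0.0, 0.0]
ft_force: [-0.3, -1.3, 0.5]
width: 0.029
grip_force: 0.0
```

Request:
step_arm(delta_pos=[[0,0,0],[0,0,0.4],[0,0,0.8],[0,0,0.8],[0,0,0]], turn=[0,0,0,0,0])

```text
time: 5.45
ee_pos: [0.4449, -0.0947, 0.0647]
eef_rot: [0.752, 0.659, 0.002, 0.001]
ft_force: [-0.2, 0.7, 0.5]
width: 0.0012
grip_force: 0.0
```

Run:
```python
from bench import *
from h import *
s=read_state();p,a=tool(s);print(s['time'],p.round(1),a.round(3),s['width'],s['grip_force'],s['eef_rot'])
c=camera('wrist');pickle.dump(c,open('pics/w1.pkl','wb'))
cv2.imwrite('pics/w1.png',c['image'][...,::-1])
```

```text
5.45 [444.9 -94.7  64.7] -0.132 0.0011620094565987973 0.0 [0.75213071 0.65901025 0.00182947 0.00123564]
```

View pics/w1.png

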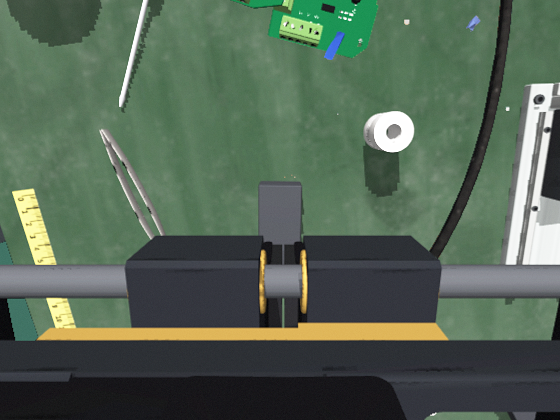

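The wrist view shows the shut fingers at (283,270) and the block still on the mat at (280,212), so the grasp missed: I lifted before the grip had closed. I'll open, check the block and how steady the readings are, then regrip.

Request:
step_arm(delta_pos=[[0,0,1],[0,0,1],[0,0,1],[0,0,0.5],[0,0,0],[0,0,0]], turn=[0,0,0,0,0,0], grip=0.35)

```text
time: 6.1
ee_pos: [0.4426, -0.0943, 0.1484]
eef_rot: [0.752, 0.659, -0.0, -0.0]
ft_force: [0.5, 0.2, -1.6]
width: 0.0411
grip_force: 0.0
```

```bash
cat >> h.py <<'E'
def dark2(c,bot=234):
    im=c['image'].astype(int);mx=im.max(2)
    m=(mx-im.min(2)<18)&(mx<130)&(mx>75)&(np.maximum(im[...,0],im[...,2])>=im[...,1]-3);m[bot:]=0
    return cv2.morphologyEx(m.astype(np.uint8),cv2.MORPH_OPEN,np.ones((5,5)))
E
cat > look.py <<'E'
from bench import *
from h import *
import sys
for i in range(3):
    c=camera('wrist');s=read_state();p,a=tool(s);V=c['view'];R=V[:3,:3];o=-R.T@V[:3,3]*1000
    yw=[-np.sin(a),np.cos(a)]
    print(s['time'],'tcp',p.round(1),a.round(3),'w',round(s['width'],4),'cam-tcp in tool xyz',[round(float(v),1) for v in ((o-p)[:2]@[np.cos(a),np.sin(a)],(o-p)[:2]@yw,(o-p)[2])])
pickle.dump(c,open(f'pics/{sys.argv[1]}.pkl','wb'));cv2.imwrite(f'pics/{sys.argv[1]}.png',c['image'][...,::-1])
for z in map(float,sys.argv[2:]):
    for q in rects(c,dark2(c),z,500,20000):print(z,q)
E
python3 look.py w2 .02
```

```text
6.15 tcp [442.4 -94.3 148.1] -0.131 w 0.0446 cam-tcp in tool xyz [-0.3, 65.0, 192.1]
6.2 tcp [442.3 -94.4 148.1] -0.131 w 0.0486 cam-tcp in tool xyz [-0.3, 65.0, 191.9]
6.25 tcp [442.3 -94.4 148.2] -0.131 w 0.0515 cam-tcp in tool xyz [-0.4, 65.0, 191.8]
0.02 (441.8, -96.6, 60.8, 28.9, np.float64(1.429), [283.0, 200.0])
0.02 (651.9, -84.0, 44.7, 29.8, np.float64(1.455), [513.0, 157.0])
```

Request:
step_arm(delta_pos=[[0,-0.1,-1],[0,0,-1],[0,0,-1],[0,0,-1],[0,0,-0.9],[0,0,-0.65],[0,0,0]], turn=[0,0,0,0,0,0,0])

```text
time: 6.95
ee_pos: [0.4408, -0.0971, 0.0083]
eef_rot: [0.752, 0.659, -0.002, -0.001]
ft_force: [-0.3, -0.6, 0.2]
width: 0.0565
grip_force: 0.0
```

Request:
step_arm(delta_pos=[[0,0,0],[0,0,0],[0,0,0],[0,0,0],[0,0,0],[0,0,0]], turn=[0,0,0,0,0,0], grip=0.9, newtons=30)

```text
time: 7.55
ee_pos: [0.4432, -0.0969, 0.0109]
eef_rot: [0.752, 0.659, 0.0, 0.0]
ft_force: [0.2, 0.4, -0.1]
width: 0.0167
grip_force: 0.0
```

```bash
python3 look.py w3 .02
python3 - <<'E'
from bench import *
import cv2,numpy as np
c=camera('side');im=c['image'][...,::-1];K=c['mtx'];V=c['view']
p=V[:3,:3]@np.array([.441,-.097,.02])+V[:3,3];u=int(K[0,0]*p[0]/-p[2]+K[0,2]);v=int(-K[1,1]*p[1]/-p[2]+K[1,2]);print(u,v)
w=cv2.imread('pics/w3.png')[100:380,150:420]
a=cv2.resize(im[v-60:v+60,u-70:u+70],(400,343),interpolation=3);b=cv2.resize(w,(331,343))
cv2.imwrite('pics/s3.png',np.hstack([a,b]))
E
```

```text
7.6 tcp [443.2 -96.9  10.8] -0.131 w 0.0136 cam-tcp in tool xyz [-0.7, 64.9, 192.0]
7.65 tcp [443.1 -96.9  10.8] -0.131 w 0.0118 cam-tcp in tool xyz [-0.7, 64.9, 191.9]
7.7 tcp [443.1 -96.9  10.7] -0.131 w 0.0106 cam-tcp in tool xyz [-0.7, 64.9, 191.9]
0.02 (444.6, -76.6, 29.1, 23.1, np.float64(-0.131), [282.0, 213.0])
287 201
```

View pics/s3.png

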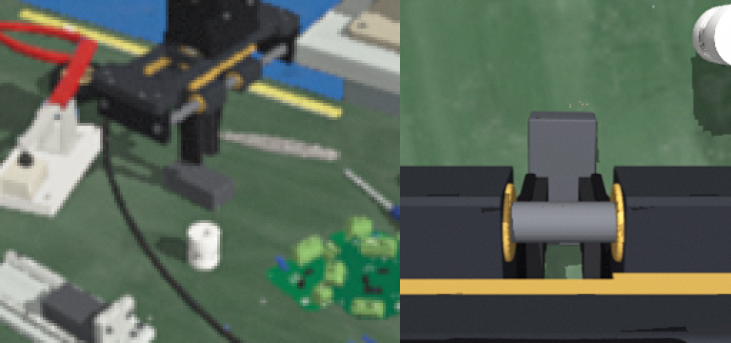

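The left crop shows the shut fingers standing at the block, and the right crop shows the finger gap narrower than the block. I'll check the heights with the depth map.

Run:
```python
from h import *
for n in('w2','w3'):
    c=pickle.load(open(f'pics/{n}.pkl','rb'));W=cloud(c)*1000
    print(n,'image col 283, rows'); 
    for u in (265,283,300,240,330): print(u,[(v,W[v,u].round().astype(int).tolist()) for v in range(170,310,12)])
```

```text
w2 image col 283, rows
265 [(170, [427, -68, 0]), (182, [426, -80, 1]), (194, [424, -91, 2]), (206, [422, -103, 1]), (218, [421, -116, 0]), (230, [419, -128, 1]), (242, [417, -141, 0]), (254, [415, -153, 0]), (266, [442, -61, 262]), (278, [442, -63, 265]), (290, [442, -65, 266]), (302, [407, -207, 0])]
283 [(170, [445, -68, 18]), (182, [444, -79, 21]), (194, [442, -90, 20]), (206, [441, -102, 19]), (218, [439, -113, 21]), (230, [438, -124, 20]), (242, [435, -143, 0]), (254, [433, -156, 1]), (266, [446, -62, 262]), (278, [446, -64, 265]), (290, [446, -66, 265]), (302, [426, -210, 0])]
300 [(170, [461, -73, 1]), (182, [459, -84, 1]), (194, [458, -96, -1]), (206, [457, -108, 1]), (218, [455, -120, 1]), (230, [454, -133, 0]), (242, [452, -145, 0]), (254, [451, -158, 1]), (266, [450, -62, 262]), (278, [450, -64, 264]), (290, [449, -67, 266]), (302, [444, -210, 3])]
240 [(170, [404, -65, 0]), (182, [402, -77, -1]), (194, [400, -88, 0]), (206, [398, -100, 1]), (218, [396, -113, 0]), (230, [394, -125, -1]), (242, [392, -138, -1]), (254, [390, -150, 0]), (266, [436, -61, 261]), (278, [436, -6
[... 1076 characters left out ...]
2, [452, -94, 20]), (254, [451, -89, 54]), (266, [451, -65, 124]), (278, [450, -67, 127]), (290, [450, -69, 130]), (302, [449, -93, 90])]
240 [(170, [423, -53, 0]), (182, [422, -60, 1]), (194, [421, -67, 1]), (206, [420, -74, 0]), (218, [419, -81, 1]), (230, [418, -89, 1]), (242, [436, -59, 118]), (254, [437, -59, 126]), (266, [437, -62, 127]), (278, [437, -65, 127]), (290, [436, -67, 128]), (302, [436, -70, 130])]
330 [(170, [475, -60, 0]), (182, [474, -67, -1]), (194, [473, -74, 0]), (206, [473, -81, 0]), (218, [472, -89, 0]), (230, [471, -96, 0]), (242, [459, -61, 121]), (254, [458, -61, 129]), (266, [457, -64, 129]), (278, [457, -66, 131]), (290, [457, -69, 131]), (302, [456, -71, 133])]
```

Run:
```python
from h import *
c=pickle.load(open('pics/w3.pkl','rb'));W=cloud(c)*1000
for v in range(236,264,2): print(v,[tuple(W[v,u].round().astype(int).tolist()) for u in (255,259,263,267,271,296,300,304,308)])
```

```text
236 [(428, -88, 20), (431, -88, 20), (433, -88, 21), (435, -88, 21), (437, -89, 20), (450, -91, 20), (453, -91, 20), (455, -91, 20), (457, -92, 19)]
238 [(428, -89, 19), (430, -89, 20), (432, -90, 19), (435, -90, 19), (437, -90, 21), (450, -92, 19), (452, -92, 21), (455, -92, 20), (457, -92, 21)]
240 [(428, -90, 20), (430, -90, 21), (432, -90, 21), (434, -91, 19), (437, -91, 22), (450, -93, 20), (452, -93, 21), (455, -93, 20), (457, -94, 19)]
242 [(431, -84, 42), (432, -85, 41), (432, -92, 20), (434, -92, 20), (437, -92, 20), (450, -94, 21), (452, -94, 20), (454, -95, 20), (456, -88, 42)]
244 [(431, -84, 44), (433, -85, 45), (432, -93, 20), (434, -93, 20), (436, -93, 21), (450, -95, 21), (452, -95, 21), (454, -96, 21), (456, -88, 44)]
246 [(431, -84, 48), (433, -85, 47), (434, -87, 42), (436, -87, 42), (436, -95, 20), (450, -88, 43), (452, -89, 43), (454, -89, 42), (455, -88, 47)]
248 [(431, -85, 50), (433, -85, 50), (434, -86, 46), (436, -87, 45), (436, -96, 20), (450, -88, 47), (452, -89, 46), (454, -89, 46), (455, -88, 49)]
250 [(432, -84, 53), (433, -85, 51), (435, -86, 49), (436
[... 290 characters left out ...]
5), (437, -86, 55), (436, -99, 20), (450, -89, 53), (451, -89, 54), (453, -89, 54), (455, -88, 57)]
256 [(432, -85, 60), (433, -86, 57), (435, -86, 56), (437, -87, 56), (435, -100, 20), (449, -89, 55), (451, -89, 56), (453, -89, 57), (455, -88, 59)]
258 [(432, -85, 62), (433, -86, 59), (435, -86, 59), (437, -87, 58), (435, -101, 21), (449, -88, 59), (451, -89, 59), (453, -89, 59), (454, -87, 63)]
260 [(432, -84, 66), (434, -86, 61), (435, -86, 62), (437, -87, 61), (435, -102, 21), (449, -89, 59), (451, -88, 61), (453, -89, 61), (454, -88, 63)]
262 [(432, -85, 66), (434, -86, 63), (435, -86, 64), (451, -33, 203), (435, -104, 19), (449, -90, 59), (451, -89, 63), (453, -89, 64), (454, -89, 63)]
```

The depth shows the fingertips ending at z≈41 while the reported TCP is at 11, so the real tips are about 30 mm above it. I'll open here, clear of the block, and measure the tips again.

Request:
step_arm(delta_pos=[[0,0,0],[0,0,0],[0,0,0],[0,0,0],[0,0,0],[0,0,0]], turn=[0,0,0,0,0,0], grip=0.4)

```text
time: 8.35
ee_pos: [0.4431, -0.097, 0.0107]
eef_rot: [0.752, 0.659, 0.0, 0.0]
ft_force: [-0.1, 0.6, 0.6]
width: 0.0482
grip_force: 0.0
```

```bash
cat > tips.py <<'E'
from bench import *
from h import *
c=camera('wrist');s=read_state();p,a=tool(s);W=cloud(c)*1000-p
t=np.stack([W[...,0]*np.cos(a)+W[...,1]*np.sin(a),-W[...,0]*np.sin(a)+W[...,1]*np.cos(a),W[...,2]],-1)
print(s['time'],p.round(1),a.round(3),s['width'],s['grip_force'])
for sg in(1,-1):
    m=(c['z_map']>0)&(t[...,0]*sg>3)&(abs(t[...,0])<60)&(abs(t[...,1]-4)<10)&(t[...,2]+p[2]>25)
    q=t[m]
    if len(q): k=np.argsort(q[:,2])[:400];print(sg,'lowest rel TCP',q[k[:3]].round(1).tolist(),'inner face',np.percentile(abs(q[:,0]),2).round(1))
E
python3 tips.py
```

```text
8.4 [443.1 -96.9  10.7] -0.131 0.04967470170876377 0.0
1 lowest rel TCP [[23.3, 6.2, 29.2], [31.4, 10.4, 29.3], [27.1, 8.9, 29.4]] inner face 23.2
-1 lowest rel TCP [[-28.8, 8.9, 29.6], [-31.6, 10.5, 29.6], [-25.0, 6.4, 29.6]] inner face 24.8
```

Request:
step_arm(delta_pos=[[-0.05,0,-0.4],[0,0,-0.4],[0,0,-0.4],[0,0,0],[0,0,0]], turn=[0,0,0,0,0])

```text
time: 8.9
ee_pos: [0.4415, -0.0972, -0.0197]
eef_rot: [0.752, 0.659, -0.001, -0.0]
ft_force: [-0.3, 0.4, 0.4]
width: 0.0522
grip_force: 0.0
```

Request:
step_arm(delta_pos=[[0,0,0],[0,0,0],[0,0,0],[0,0,0],[0,0,0]], turn=[0,0,0,0,0], grip=0.9, newtons=30)

```text
time: 9.4
ee_pos: [0.4421, -0.0969, -0.0191]
eef_rot: [0.752, 0.659, 0.0, 0.0]
ft_force: [0.4, -0.6, 2.1]
width: 0.0298
grip_force: 30.0
```

Request:
step_arm(delta_pos=[[0,0,0.6],[0,0,1],[0.3,0,1],[0.8,-0.2,1],[1,-0.2,0.4],[1,-0.2,0],[1,-0.2,0],[1,-0.2,0],[1,-0.2,0],[1,-0.2,0],[0.8,-0.2,0],[0,0,0]], turn=[0,0,0,0,0.13,0,0,0,0,0,0,0])

```text
time: 10.6
ee_pos: [0.6407, -0.1372, 0.0797]
eef_rot: [0.747, 0.665, -0.001, 0.0]
ft_force: [-0.3, 1.1, -2.5]
width: 0.0295
grip_force: 30.0
```

```bash
python3 look.py w4 .028
python3 - <<'E'
from h import *
c=pickle.load(open('pics/w4.pkl','rb'));im=c['image'].astype(int)
L=(im.min(2)>140).astype(np.uint8)
for q in rects(c,cv2.morphologyEx(L,cv2.MORPH_CLOSE,np.ones((5,5))),.008,800):print('L',q)
E
```

```text
10.65 tcp [ 639.4 -137.2   79.7] -0.116 w 0.0296 cam-tcp in tool xyz [0.6, 65.2, 191.8]
10.7 tcp [ 638.6 -137.1   79.9] -0.116 w 0.0297 cam-tcp in tool xyz [0.2, 65.1, 191.7]
10.75 tcp [ 638.4 -137.    80.1] -0.116 w 0.0297 cam-tcp in tool xyz [-0.2, 64.9, 191.6]
0.028 (638.1, -136.0, 45.9, 22.2, np.float64(-0.116), [283.0, 218.0])
0.028 (806.8, -133.5, 38.7, 8.0, np.float64(0.092), [521.0, 188.0])
0.028 (647.1, -82.4, 44.2, 30.0, np.float64(1.473), [287.0, 140.0])
0.028 (768.9, -78.5, 44.4, 9.5, np.float64(-1.468), [468.0, 112.0])
L (514.8, -37.9, 38.1, 27.6, np.float64(0.385), [98.0, 100.0])
L (645.7, -94.7, 136.3, 64.2, np.float64(1.456), [286.0, 154.0])
L (821.5, -110.9, 152.1, 53.7, np.float64(-1.466), [520.0, 127.0])
```

View pics/w4.png

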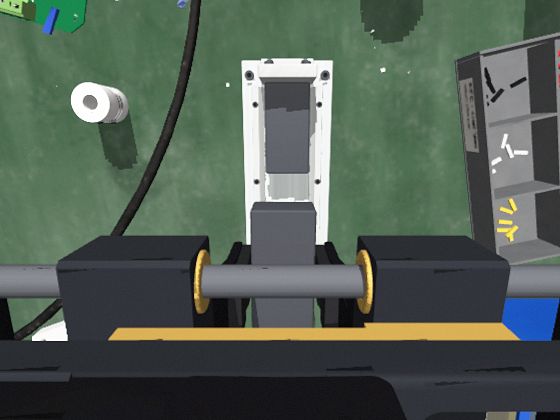

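The wrist view shows the held block at (283,265), aligned with the channel, and the laid block at (287,128) with its near end at row 173. The top of the stop is at row 70.

Request:
step_arm(delta_pos=[[0.1,0,-0.6],[0,0,-0.9],[0,0,-0.9],[0,0,-0.7],[0,0,-0.2],[0,0,0],[0,0,0]], turn=[0,0,0,0,0,0,0])

```text
time: 11.45
ee_pos: [0.6424, -0.1371, -0.0009]
eef_rot: [0.747, 0.665, 0.0, 0.001]
ft_force: [-0.5, -0.5, -0.8]
width: 0.0299
grip_force: 30.0
```

Request:
step_arm(delta_pos=[[-0.06,0,0],[0,0,-0.2],[0,0,-0.16],[0,0,0],[0,0,0]], turn=[0,0,0,0,0])

```text
time: 11.95
ee_pos: [0.6404, -0.1369, -0.011]
eef_rot: [0.747, 0.665, 0.0, 0.0]
ft_force: [0.3, -0.0, -2.0]
width: 0.0294
grip_force: 30.0
```

Request:
step_arm(delta_pos=[[0,0,-0.03],[0,0.04,0],[0,0.04,0],[0,0.03,0],[0,0,0]], turn=[0,0,0,0,0])

```text
time: 12.45
ee_pos: [0.6407, -0.1349, -0.0111]
eef_rot: [0.747, 0.665, 0.0, 0.001]
ft_force: [0.6, -3.2, 5.2]
width: 0.0296
grip_force: 30.0
```

Request:
step_arm(delta_pos=[[0,0.04,0],[0,0.04,0],[0,0,0]], turn=[0,0,0])

```text
time: 12.75
ee_pos: [0.6408, -0.1328, -0.0111]
eef_rot: [0.747, 0.665, 0.0, 0.001]
ft_force: [0.4, -4.4, 4.8]
width: 0.0295
grip_force: 30.0
```

Request:
step_arm(delta_pos=[[0,0.04,0],[0,0.04,0],[0,0,0]], turn=[0,0,0])

```text
time: 13.05
ee_pos: [0.6409, -0.1324, -0.0111]
eef_rot: [0.747, 0.665, -0.0, 0.002]
ft_force: [2.9, -8.3, 3.9]
width: 0.0296
grip_force: 30.0
```

Request:
step_arm(delta_pos=[[0,-0.04,0],[0,0,0],[0,0,0],[0,0,0],[0,0,0.6],[0,0,1],[0,0,1],[0,0,1],[0,0,0],[0,0,0]], turn=[0,0,0,0,0,0,0,0,0,0], grip=0.45)

```text
time: 14.05
ee_pos: [0.6408, -0.1311, 0.0796]
eef_rot: [0.747, 0.665, 0.001, 0.0]
ft_force: [0.0, 0.4, 0.4]
width: 0.0476
grip_force: 0.0
```

```bash
python3 look.py w5 .028;  python3 - <<'E'
from h import *
im=cv2.imread('pics/w5.png');cv2.imwrite('pics/w5c.png',cv2.resize(im[30:270,180:400],(550,600),interpolation=3))
E
```

```text
14.1 tcp [ 640.1 -130.9   78.5] -0.116 w 0.0481 cam-tcp in tool xyz [-0.4, 64.7, 193.0]
14.15 tcp [ 639.8 -130.9   77.9] -0.116 w 0.0482 cam-tcp in tool xyz [-0.4, 64.9, 192.5]
14.2 tcp [ 639.8 -130.9   77.7] -0.116 w 0.0479 cam-tcp in tool xyz [-0.4, 64.9, 192.2]
0.028 (807.4, -133.3, 39.6, 8.9, np.float64(0.093), [521.0, 198.0])
0.028 (641.2, -122.3, 36.2, 30.1, np.float64(1.455), [284.0, 208.0])
0.028 (647.3, -81.9, 42.8, 30.4, np.float64(1.442), [287.0, 149.0])
0.028 (769.1, -80.5, 48.9, 9.5, np.float64(-1.466), [467.0, 124.0])
```

View pics/w5c.png

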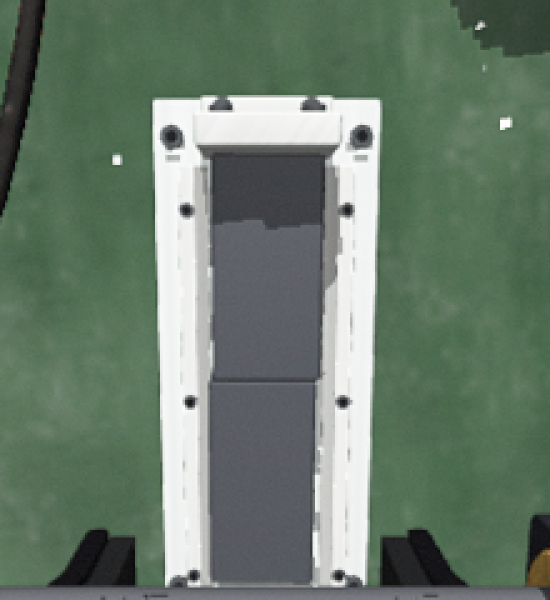

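The crop shows the two blocks tight at row 380, with the stop at row 130. The near block sits about 1.3 mm left of the laid one, so I'll squeeze both across the joint to bring their sides flush.

Request:
step_arm(delta_pos=[[0.1,0.6,0],[0.1,0.52,-0.6],[0,0,-1],[0,0,-1],[0,0,-0.6],[0,0,0],[0,0,0]], turn=[0,0,0,0,0,0,0])

```text
time: 14.9
ee_pos: [0.6455, -0.1029, -0.0015]
eef_rot: [0.747, 0.665, -0.0, 0.0]
ft_force: [0.3, -0.4, 0.5]
width: 0.0476
grip_force: 0.0
```

Request:
step_arm(delta_pos=[[-0.02,0,-0.2],[0,0,-0.15],[0,0,0],[0,0,0]], turn=[0,0,0,0])

```text
time: 15.3
ee_pos: [0.645, -0.1031, -0.0101]
eef_rot: [0.747, 0.665, 0.0, 0.0]
ft_force: [-0.3, -0.3, 0.4]
width: 0.048
grip_force: 0.0
```

Request:
step_arm(delta_pos=[[0,0,0],[0,0,0],[0,0,0],[0,0,0],[0,0,0]], turn=[0,0,0,0,0], grip=0.9, newtons=30)

```text
time: 15.8
ee_pos: [0.645, -0.1032, -0.0102]
eef_rot: [0.747, 0.665, 0.0, 0.0]
ft_force: [-0.1, -1.0, 0.7]
width: 0.0296
grip_force: 30.0
```

Request:
step_arm(delta_pos=[[0,0,0],[0,0,0],[0,0,0],[0,0,0.6],[0,0,1],[0,0,1],[0,-1,1],[0,0,0]], turn=[0,0,0,0,0,0,0,0], grip=0.45)

```text
time: 16.6
ee_pos: [0.6465, -0.133, 0.0851]
eef_rot: [0.748, 0.664, 0.002, 0.003]
ft_force: [0.0, -1.4, 0.6]
width: 0.0478
grip_force: 0.0
```

```bash
python3 look.py w6 .028;  python3 - <<'E'
from h import *
c=pickle.load(open('pics/w6.pkl','rb'));im=c['image'].astype(int)
mx=im.max(2);m=(mx<125)&(mx-im.min(2)<25)
# left/right edges per row -> lateral centre in jig axes (z=.028)
d=np.array([np.cos(1.456),np.sin(1.456)]);n=np.array([d[1],-d[0]])
for v in range(80,236,8):
    r=m[v,230:340];k=np.flatnonzero(r)
    g=np.split(k,np.flatnonzero(np.diff(k)>1)+1);g=max(g,key=len)
    P=ray(c,[(230+g[0]-.5,v),(230+g[-1]+.5,v)],.028)[:,:2]*1000
    print(v,(P@d).round(1),(P@n).round(1),'mid',((P@n).mean()).round(2))
E
```

```text
16.65 tcp [ 645.8 -130.8   82.8] -0.119 w 0.0476 cam-tcp in tool xyz [-1.1, 63.2, 194.0]
16.7 tcp [ 645.2 -129.    81.1] -0.117 w 0.0478 cam-tcp in tool xyz [-0.7, 63.3, 193.6]
16.75 tcp [ 644.8 -127.8   79.9] -0.116 w 0.0476 cam-tcp in tool xyz [-0.4, 63.7, 193.1]
0.028 (807.2, -133.2, 39.7, 9.0, np.float64(0.095), [510.0, 200.0])
0.028 (641.6, -121.2, 35.2, 29.7, np.float64(1.453), [277.0, 209.0])
0.028 (646.6, -81.4, 42.1, 29.7, np.float64(1.453), [277.0, 152.0])
0.028 (769.3, -79.8, 48.0, 9.2, np.float64(-1.463), [457.0, 126.0])Traceback (most recent call last):
  File "<stdin>", line 9, in <module>
IndexError: index 0 is out of bounds for axis 0 with size 0
```

Request:
step_arm(delta_pos=[[-0.2,-0.7,0.2],[-0.25,-0.75,0],[-0.25,-0.75,0],[-0.25,-0.75,0],[-0.25,-0.75,0],[-0.25,-0.75,0],[-0.25,-0.75,0],[-0.25,-0.75,0],[-0.25,-0.75,0],[-0.25,-0.75,0],[-0.25,-0.75,0],[-0.5,-0.95,0]], turn=[-0.9,-0.9,-0.9,-0.9,-0.9,-0.9,-0.9,-0.9,-0.9,-0.9,-0.9,-0.76])

```text
time: 17.95
ee_pos: [0.5656, -0.3552, 0.0834]
eef_rot: [0.996, 0.087, -0.0, -0.001]
ft_force: [0.8, -0.6, -0.4]
width: 0.0481
grip_force: 0.0
```

Request:
step_arm(delta_pos=[[0,0,0],[0,0,0]], turn=[0,0])

```text
time: 18.15
ee_pos: [0.5646, -0.3563, 0.0838]
eef_rot: [0.996, 0.088, -0.001, -0.0]
ft_force: [-0.8, 0.5, 0.3]
width: 0.0477
grip_force: 0.0
```

```bash
python3 look.py w7 .026
```

```text
18.2 tcp [ 565.3 -355.4   83.9] -1.393 w 0.0476 cam-tcp in tool xyz [1.1, 63.7, 191.8]
18.25 tcp [ 565.6 -355.2   84. ] -1.392 w 0.0484 cam-tcp in tool xyz [0.6, 64.1, 191.7]
18.3 tcp [ 565.7 -355.2   84.2] -1.392 w 0.0475 cam-tcp in tool xyz [0.3, 64.4, 191.7]
0.026 (566.2, -355.2, 28.0, 26.5, np.float64(-1.405), [283.0, 216.0])
0.026 (668.0, -513.9, 27.7, 18.9, np.float64(-1.206), [543.0, 116.0])
0.026 (624.0, -279.6, 57.6, 28.2, np.float64(-1.168), [190.0, 116.0])
0.026 (637.1, -156.9, 29.7, 9.7, np.float64(-0.012), [7.0, 61.0])
```

View pics/w7.png

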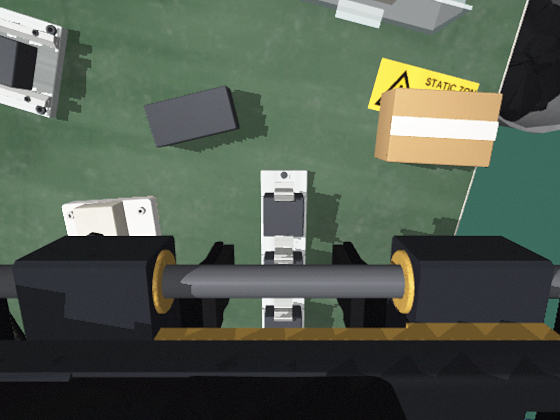

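The wrist view shows the half block at (283,216) in its clip, centred between the fingers and parallel to them. The spare full block at (193,115) and the carton are clear.

Request:
step_arm(delta_pos=[[0,0,-0.9],[0,0,-1],[0,0,-1],[0,0,-0.7],[0,0,-0.27],[0,0,0]], turn=[0,0,0,0,0,0])

```text
time: 18.9
ee_pos: [0.5648, -0.3564, -0.0126]
eef_rot: [0.996, 0.088, -0.0, -0.0]
ft_force: [-1.1, -0.5, 0.5]
width: 0.0477
grip_force: 0.0
```

Request:
step_arm(delta_pos=[[0,0,0],[0,0,0],[0,0,0],[0,0,0],[0,0,0]], turn=[0,0,0,0,0], grip=0.9, newtons=50)

```text
time: 19.4
ee_pos: [0.5653, -0.3568, -0.0112]
eef_rot: [0.996, 0.088, 0.001, -0.0]
ft_force: [-1.3, 1.9, 5.9]
width: 0.0292
grip_force: 50.0
```

Request:
step_arm(delta_pos=[[0,0,0.1],[0,0,0.2],[0,0,0.3],[0,0,0.5],[0,0,0.6],[0,0,0.8],[0,0,1],[0,0,0.8],[0,0,0]], turn=[0,0,0,0,0,0,0,0,0])

```text
time: 20.3
ee_pos: [0.5661, -0.3591, 0.1004]
eef_rot: [0.996, 0.087, 0.003, 0.002]
ft_force: [-0.2, -1.0, -0.2]
width: 0.0295
grip_force: 50.0
```

Request:
step_arm(delta_pos=[[0.2,0.9,0],[0.3,1,0],[0.3,1,0],[0.3,1,0],[0.3,1,0],[0.3,1,0],[0.3,1,0],[0.3,1,0],[0.3,1,0],[0.3,1,0],[0.3,1,0],[0.15,0.95,0]], turn=[0.9,0.9,0.9,0.9,0.9,0.9,0.9,0.9,0.9,0.9,0.9,0.76])

```text
time: 21.5
ee_pos: [0.6489, -0.0599, 0.0957]
eef_rot: [0.745, 0.667, 0.0, 0.0]
ft_force: [-0.5, -0.1, -1.7]
width: 0.0296
grip_force: 50.0
```

Request:
step_arm(delta_pos=[[0,0,-0.4],[0,0,-0.4],[0,0,0]], turn=[0,0,0])

```text
time: 21.8
ee_pos: [0.6472, -0.0621, 0.0737]
eef_rot: [0.748, 0.664, -0.001, -0.001]
ft_force: [0.2, -0.2, -1.7]
width: 0.0296
grip_force: 50.0
```

```bash
cat > held.py <<'E'
# held block: top height and outline from depth, in tool axes rel. TCP; stop edge
from bench import *
from h import *
import sys
c=camera('wrist');s=read_state();p,a=tool(s)
pickle.dump(c,open(f'pics/{sys.argv[1]}.pkl','wb'));cv2.imwrite(f'pics/{sys.argv[1]}.png',c['image'][...,::-1])
W=cloud(c)*1000-p
tx=W[...,0]*np.cos(a)+W[...,1]*np.sin(a);ty=-W[...,0]*np.sin(a)+W[...,1]*np.cos(a)
print(s['time'],p.round(1),a.round(4),s['width'])
m=(abs(tx)<12)&(abs(W[...,2]-40)<8)&(abs(ty)<45)
if m.any():
    top=np.median(W[...,2][m]);print('top rel',top.round(1),'underside rel',(top-20).round(1))
    m=(abs(tx)<25)&(abs(W[...,2]-top)<4)&(abs(ty)<45);print('ty max',np.percentile(ty[m],99).round(1),'tx',np.percentile(tx[m&(ty>9)],[2,98]).round(1))
E
python3 held.py w8
```

```text
21.85 [647.6 -62.3  74.6] -0.1185 0.028963609604258853
top rel 36.5 underside rel 16.5
ty max 16.4 tx [-22.2  19.8]
```

Request:
step_arm(delta_pos=[[0.08,0,-0.8],[0,0,-0.9],[0,0,-0.6],[0,0,-0.1],[0,0,0],[0,0,0]], turn=[0,0,0,0,0,0])

```text
time: 22.45
ee_pos: [0.6513, -0.0611, 0.0166]
eef_rot: [0.747, 0.665, 0.001, 0.001]
ft_force: [0.4, -0.1, -1.2]
width: 0.0291
grip_force: 50.0
```

Request:
step_arm(delta_pos=[[-0.03,0,-0.1],[0,0,-0.09],[0,0,0],[0,0,0]], turn=[0,0,0,0])

```text
time: 22.85
ee_pos: [0.6499, -0.0606, 0.0108]
eef_rot: [0.747, 0.665, 0.0, 0.0]
ft_force: [-0.4, 0.7, -0.7]
width: 0.0292
grip_force: 50.0
```

Request:
step_arm(delta_pos=[[0,0,-0.03],[0,0,0],[0,0,0]], turn=[0,0,0])

```text
time: 23.15
ee_pos: [0.65, -0.0607, 0.0108]
eef_rot: [0.747, 0.665, 0.0, -0.0]
ft_force: [-2.0, 0.9, 7.0]
width: 0.0288
grip_force: 50.0
```

Request:
step_arm(delta_pos=[[0,0.04,0.01],[0,0.04,0],[0,0.04,0],[0,0,0]], turn=[0,0,0,0])

```text
time: 23.55
ee_pos: [0.6501, -0.0603, 0.0108]
eef_rot: [0.747, 0.664, -0.001, 0.001]
ft_force: [-0.6, -6.9, 4.7]
width: 0.0294
grip_force: 50.0
```

Request:
step_arm(delta_pos=[[0,0.04,0],[0,0.04,0],[0,0,0]], turn=[0,0,0])

```text
time: 23.85
ee_pos: [0.6501, -0.0603, 0.0108]
eef_rot: [0.748, 0.664, -0.001, 0.002]
ft_force: [-0.2, -10.8, 3.3]
width: 0.0291
grip_force: 50.0
```

Request:
step_arm(delta_pos=[[0,-0.14,0],[0,0,0],[0,0,0],[0,0,0.5],[0,0,1],[0,0,1],[0,0,0.6],[-0.1,-0.7,0],[-0.1,-1,0],[-0.1,-1,0],[-0.1,-1,0],[-0.1,-1,0]], turn=[0,0,0,0,0,0,0,0.5,0.5,0.5,0.5,0.5], grip=0.45)

```text
time: 25.05
ee_pos: [0.6373, -0.1773, 0.088]
eef_rot: [0.638, 0.77, 0.0, -0.0]
ft_force: [-0.4, -0.2, 0.6]
width: 0.0473
grip_force: 0.0
```

Request:
step_arm(delta_pos=[[-0.1,-1,0],[-0.1,-1,0],[-0.2,-1,0],[-0.2,-1,0],[0,0,0],[0,0,0]], turn=[0.5,0.5,0.5,0.36,0,0])

```text
time: 25.65
ee_pos: [0.6222, -0.2769, 0.0878]
eef_rot: [0.55, 0.835, 0.0, -0.0]
ft_force: [0.0, 0.1, -0.3]
width: 0.0477
grip_force: 0.0
```

```bash
python3 look.py w9 .02
python3 - <<'E'
from bench import *
from h import *
c=camera('top');pickle.dump(c,open('pics/t9.pkl','wb'))
im=c['image'];m=dark(c);m[:130]=0;m[280:]=0
for q in rects(c,m,.02,60,1500):
    if q[1]<250:print(q)
E
```

```text
25.7 tcp [ 622.7 -275.8   87.7] 0.407 w 0.0478 cam-tcp in tool xyz [-1.6, 64.4, 192.0]
25.75 tcp [ 622.9 -275.2   87.7] 0.408 w 0.0479 cam-tcp in tool xyz [-1.2, 64.8, 192.0]
25.8 tcp [ 623.  -275.    87.6] 0.409 w 0.0481 cam-tcp in tool xyz [-0.9, 65.0, 192.0]
0.02 (620.4, -269.6, 41.1, 28.4, np.float64(-1.163), [283.0, 206.0])
0.02 (641.8, -130.9, 60.4, 30.1, np.float64(1.442), [395.0, 38.0])
(359.7, 239.9, 51.8, 38.1, np.float64(-1.544), [142.0, 272.0])
(470.6, -372.3, 31.0, 23.1, np.float64(-1.544), [382.0, 234.0])
(479.6, 191.9, 44.1, 29.0, np.float64(-1.161), [163.0, 225.0])
(518.2, -364.1, 31.1, 20.7, np.float64(-1.544), [379.0, 216.0])
(566.4, 191.0, 59.8, 29.8, np.float64(1.417), [165.0, 192.0])
(582.3, -357.7, 51.3, 33.6, np.float64(-1.222), [378.0, 192.0])
(645.3, -103.4, 120.7, 35.7, np.float64(1.443), [279.0, 165.0])
(730.4, -245.9, 44.6, 21.3, np.float64(-1.545), [334.0, 133.0])
(712.4, 191.4, 81.3, 34.6, np.float64(-1.545), [168.0, 134.0])
```

Request:
step_arm(delta_pos=[[0.04,-0.12,-0.8],[0,0,-1],[0,0,-1],[0,0,-0.9],[0,0,-0.4],[0,0,-0.18],[0,0,0]], turn=[0,0,0,0,0,0,0])

```text
time: 26.55
ee_pos: [0.6236, -0.2794, -0.0191]
eef_rot: [0.549, 0.836, 0.0, 0.0]
ft_force: [0.4, -0.5, -0.7]
width: 0.0481
grip_force: 0.0
```

Request:
step_arm(delta_pos=[[0,0,0],[0,0,0],[0,0,0],[0,0,0],[0,0,0]], turn=[0,0,0,0,0], grip=0.9, newtons=30)

```text
time: 27.05
ee_pos: [0.624, -0.2798, -0.0185]
eef_rot: [0.549, 0.836, 0.0, 0.001]
ft_force: [0.0, 1.2, 6.0]
width: 0.0296
grip_force: 30.0
```

Request:
step_arm(delta_pos=[[0,0,0.5],[0,0,1],[0,0,1],[0.1,0.6,1],[0.1,0.9,0.2],[0.1,0.9,0],[0.1,0.9,0],[0.1,0.9,0],[0.1,0.9,0],[0.1,0.9,0],[0.1,0.83,0],[0,0,0]], turn=[0,0,0,-0.5,-0.5,-0.6,-0.6,-0.6,-0.6,-0.5,-0.48,0])

```text
time: 28.25
ee_pos: [0.6438, -0.1045, 0.0731]
eef_rot: [0.747, 0.665, 0.0, -0.001]
ft_force: [0.7, -0.1, -2.5]
width: 0.0296
grip_force: 30.0
```

Request:
step_arm(delta_pos=[[0,0,-0.5],[0,0,0],[0,0,0]], turn=[0,0,0])

```text
time: 28.55
ee_pos: [0.6425, -0.1103, 0.0601]
eef_rot: [0.748, 0.664, -0.001, -0.0]
ft_force: [-0.2, -0.4, -2.2]
width: 0.0295
grip_force: 30.0
```

```bash
python3 held.py w10
python3 - <<'E'
from h import *
c=pickle.load(open('pics/w10.pkl','rb'))
for q in rects(c,dark2(c),.048,300,20000):print(q)
im=cv2.imread('pics/w10.png');cv2.imwrite('pics/w10c.png',cv2.resize(im[30:330,140:420],(560,600),interpolation=3))
E
```

```text
28.6 [ 642.9 -110.2   60.5] -0.1194 0.02972634385440921
top rel 38.4 underside rel 18.4
ty max 30.6 tx [-19.7  17.7]
(792.0, -122.2, 33.0, 7.5, np.float64(-0.119), [533.0, 229.0])
(643.2, -97.0, 39.0, 22.2, np.float64(-0.119), [283.0, 216.0])
(787.2, -81.4, 33.0, 5.9, np.float64(0.102), [528.0, 160.0])
(649.4, -58.6, 29.6, 29.4, np.float64(-0.104), [285.0, 149.0])
(757.8, -72.4, 37.7, 8.9, np.float64(-1.466), [476.0, 150.0])
```

View pics/w10c.png

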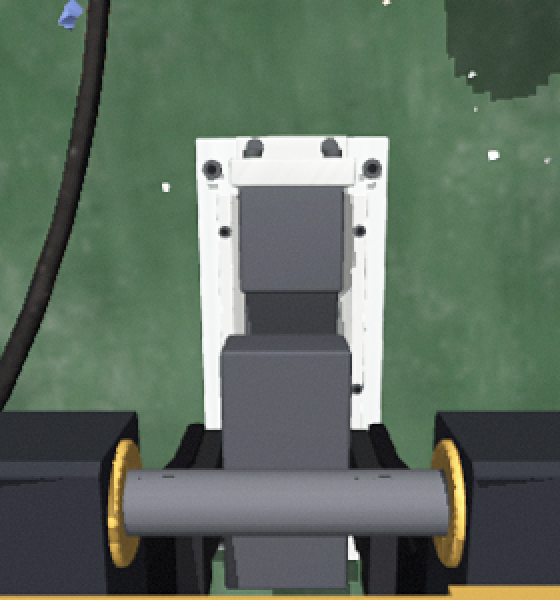

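The crop shows the half block seated against the stop at (290,238), and the held full block at (286,450) in line with the wall, with a gap between them.

Request:
step_arm(delta_pos=[[0.05,0.03,-0.7],[0,0,-0.7],[0,0,-0.4],[0,0,-0.1],[0,0,0],[0,0,0]], turn=[0,0,0,0,0,0])

```text
time: 29.2
ee_pos: [0.6449, -0.1084, 0.0136]
eef_rot: [0.748, 0.664, 0.0, 0.0]
ft_force: [0.7, -1.1, -1.5]
width: 0.0298
grip_force: 30.0
```

Request:
step_arm(delta_pos=[[-0.02,0,-0.1],[0,0,-0.08],[0,0,-0.02],[0,0,0],[0,0,0]], turn=[0,0,0,0,0])

```text
time: 29.7
ee_pos: [0.6444, -0.1082, 0.0095]
eef_rot: [0.748, 0.664, 0.001, 0.0]
ft_force: [-3.9, 1.3, 9.0]
width: 0.0296
grip_force: 30.0
```

Request:
step_arm(delta_pos=[[0,0.06,0.03],[0.01,0.06,0],[0.01,0.06,0],[0,0.04,0],[0,0,0]], turn=[0,0,0,0,0])

```text
time: 30.2
ee_pos: [0.6449, -0.1048, 0.0095]
eef_rot: [0.748, 0.664, -0.0, 0.001]
ft_force: [0.1, -6.3, 3.6]
width: 0.0293
grip_force: 30.0
```

Request:
step_arm(delta_pos=[[0,0.04,0],[0,0.04,0],[0,0,0]], turn=[0,0,0])

```text
time: 30.5
ee_pos: [0.6448, -0.1048, 0.0095]
eef_rot: [0.749, 0.663, -0.001, 0.002]
ft_force: [1.6, -10.9, 2.0]
width: 0.0297
grip_force: 30.0
```

Request:
step_arm(delta_pos=[[0,-0.14,0],[0,0,0],[0,0,0],[0,0,0.5],[0,0,1],[0,0,1],[0,0,1],[-0.3,-0.7,0],[-0.45,-0.9,0],[-0.45,-0.9,0],[-0.45,-0.9,0],[-0.45,-0.9,0]], turn=[0,0,0,0,0,0,0,-0.9,-0.9,-0.9,-0.9,-0.9], grip=0.45)

```text
time: 31.7
ee_pos: [0.592, -0.212, 0.0975]
eef_rot: [0.899, 0.439, 0.001, 0.0]
ft_force: [0.4, -0.2, -0.3]
width: 0.0476
grip_force: 0.0
```

Request:
step_arm(delta_pos=[[-0.45,-0.9,0],[-0.45,-0.9,0],[-0.45,-0.9,0],[-0.45,-0.9,0],[-0.45,-0.9,0],[-0.45,-0.9,0],[-0.27,-0.4,0],[0,0,0],[0,0,0]], turn=[-0.9,-0.9,-0.9,-0.9,-0.9,-0.9,-0.7,0,0])

```text
time: 32.6
ee_pos: [0.5186, -0.3559, 0.0968]
eef_rot: [0.996, 0.092, 0.0, -0.0]
ft_force: [1.0, -0.1, -0.6]
width: 0.0479
grip_force: 0.0
```

```bash
python3 look.py w11 .026
```

```text
32.65 tcp [ 518.9 -355.4   96.7] -1.386 w 0.0481 cam-tcp in tool xyz [0.6, 63.9, 192.1]
32.7 tcp [ 519.  -355.3   96.6] -1.386 w 0.0476 cam-tcp in tool xyz [0.3, 64.2, 192.0]
32.75 tcp [ 518.9 -355.4   96.6] -1.387 w 0.0481 cam-tcp in tool xyz [0.0, 64.4, 192.0]
0.026 (518.4, -363.3, 28.6, 28.0, np.float64(0.185), [293.0, 215.0])
0.026 (637.6, -517.5, 28.0, 16.6, np.float64(-1.201), [543.0, 95.0])
```

Request:
step_arm(delta_pos=[[-0.02,-0.34,-0.6],[0,0,-1],[0,0,-1],[0,0,-1],[0,0,-0.5],[0,0,-0.3],[0,0,0]], turn=[0,0,0,0,0,0,0])

```text
time: 33.45
ee_pos: [0.517, -0.3652, -0.0142]
eef_rot: [0.996, 0.09, -0.0, -0.0]
ft_force: [-0.1, 0.6, -0.0]
width: 0.0477
grip_force: 0.0
```

Request:
step_arm(delta_pos=[[0,0,0],[0,0,0],[0,0,0],[0,0,0],[0,0,0]], turn=[0,0,0,0,0], grip=0.9, newtons=50)

```text
time: 33.95
ee_pos: [0.5178, -0.3651, -0.0128]
eef_rot: [0.996, 0.09, 0.001, -0.0]
ft_force: [-1.0, 2.1, 7.2]
width: 0.029
grip_force: 50.0
```

Request:
step_arm(delta_pos=[[0,0,0.1],[0,0,0.2],[0,0,0.3],[0,0,0.5],[0,0,0.6],[0,0,0.8],[0,0,1],[0,0,0.6],[0,0,0]], turn=[0,0,0,0,0,0,0,0,0])

```text
time: 34.85
ee_pos: [0.5184, -0.3667, 0.0921]
eef_rot: [0.996, 0.09, 0.002, 0.001]
ft_force: [0.7, -0.3, -1.6]
width: 0.0293
grip_force: 50.0
```

Request:
step_arm(delta_pos=[[0.4,0.7,0.2],[0.4,0.7,0],[0.4,0.7,0],[0.4,0.7,0],[0.4,0.7,0],[0.4,0.7,0],[0.4,0.7,0],[0.4,0.7,0],[0.4,0.7,0],[0.4,0.7,0],[0.4,0.7,0],[0.43,0.8,0]], turn=[0.85,0.9,0.9,0.9,0.9,0.9,0.9,0.9,0.9,0.9,0.9,0.76])

```text
time: 36.05
ee_pos: [0.6378, -0.1524, 0.0931]
eef_rot: [0.746, 0.666, -0.0, -0.0]
ft_force: [0.6, -0.8, -1.5]
width: 0.0293
grip_force: 50.0
```

Request:
step_arm(delta_pos=[[0,0,-0.4],[0,0,-0.6],[0,0,0],[0,0,0]], turn=[0,0,0,0])

```text
time: 36.45
ee_pos: [0.637, -0.1539, 0.0681]
eef_rot: [0.748, 0.664, -0.001, -0.0]
ft_force: [-0.1, -0.0, -1.5]
width: 0.0293
grip_force: 50.0
```

```bash
python3 held.py w12
python3 - <<'E'
from h import *
c=pickle.load(open('pics/w12.pkl','rb'))
for q in rects(c,dark2(c),.048,300,20000):print(q)
E
```

```text
36.5 [ 637.5 -153.9   68.8] -0.1192 0.029156685796504215
top rel 38.3 underside rel 18.3
ty max 16.4 tx [-22.6  20.1]
(636.0, -151.4, 36.5, 5.2, np.float64(-0.119), [282.0, 230.0])
(794.7, -169.4, 28.7, 7.2, np.float64(-0.119), [538.0, 229.0])
(790.7, -130.4, 29.7, 6.1, np.float64(0.091), [534.0, 166.0])
(644.4, -103.6, 58.6, 30.1, np.float64(1.453), [286.0, 149.0])
(757.6, -78.7, 37.9, 9.5, np.float64(-1.469), [479.0, 82.0])
(650.1, -58.8, 30.9, 28.5, np.float64(-0.12), [287.0, 69.0])
```

Request:
step_arm(delta_pos=[[0.04,0,-0.7],[0,0,-0.8],[0,0,-0.6],[0,0,-0.1],[0,0,0],[0,0,0]], turn=[0,0,0,0,0,0])

```text
time: 37.1
ee_pos: [0.6396, -0.153, 0.0147]
eef_rot: [0.747, 0.665, 0.0, 0.0]
ft_force: [-0.1, -0.1, -1.6]
width: 0.0295
grip_force: 50.0
```

Request:
step_arm(delta_pos=[[-0.02,0,-0.1],[0,0,-0.09],[0,0,-0.03],[0,0,0],[0,0,0]], turn=[0,0,0,0,0])

```text
time: 37.6
ee_pos: [0.6389, -0.1527, 0.0092]
eef_rot: [0.747, 0.665, 0.0, 0.0]
ft_force: [-2.2, 1.6, 4.9]
width: 0.0295
grip_force: 50.0
```

Request:
step_arm(delta_pos=[[0.01,0.05,0.01],[0.01,0.05,0],[0,0.05,0],[0,0.03,0],[0,0,0]], turn=[0,0,0,0,0])

```text
time: 38.1
ee_pos: [0.6395, -0.15, 0.0092]
eef_rot: [0.748, 0.664, -0.0, 0.001]
ft_force: [0.7, -5.4, 3.4]
width: 0.0297
grip_force: 50.0
```

Request:
step_arm(delta_pos=[[0,0.04,0],[0,0.05,0],[0,0.04,0],[0,0,0]], turn=[0,0,0,0])

```text
time: 38.5
ee_pos: [0.6391, -0.15, 0.0093]
eef_rot: [0.748, 0.663, -0.001, 0.003]
ft_force: [0.5, -13.7, 1.1]
width: 0.0294
grip_force: 50.0
```

Request:
step_arm(delta_pos=[[0,-0.16,0],[0,0,0],[0,0,0],[0,0,0.5],[0,0,1],[0,0,1],[0,-1,1],[0,-1,0],[0,0,0],[0,0,0]], turn=[0,0,0,0,0,0,0,0,0,0], grip=0.45)

```text
time: 39.5
ee_pos: [0.6391, -0.1989, 0.0967]
eef_rot: [0.747, 0.664, 0.0, 0.0]
ft_force: [0.3, 1.3, -0.3]
width: 0.0477
grip_force: 0.0
```

```bash
python3 look.py w13 .048
python3 - <<'E'
from h import *
c=pickle.load(open('pics/w13.pkl','rb'));im=c['image']
g=cv2.Canny(im,40,100)
# side edges per y: dark mask columns via ray lines
W=cloud(c)*1000
d=np.array([np.cos(1.454),np.sin(1.454)]);n=np.array([d[1],-d[0]]);o=np.array([644.05,-107])
P=(W[...,:2]-o);s=P@d;t=P@n;top=abs(W[...,2]-48)<5
for a in range(-54,64,6):
    q=t[top&(abs(s-a)<2)&(abs(t)<40)]
    if len(q)>5:print(a,np.percentile(q,[1,99]).round(1),len(q))
h=cv2.resize(cv2.imread('pics/w13.png')[0:240,190:380],(475,600),interpolation=3);cv2.imwrite('pics/w13c.png',h)
E
```

```text
39.55 tcp [ 639.2 -197.9   96.3] -0.116 w 0.0475 cam-tcp in tool xyz [-0.7, 63.8, 192.3]
39.6 tcp [ 639.3 -197.4   96.1] -0.116 w 0.0482 cam-tcp in tool xyz [-0.7, 64.2, 192.2]
39.65 tcp [ 639.3 -197.3   96. ] -0.115 w 0.0478 cam-tcp in tool xyz [-0.6, 64.6, 192.1]
0.048 (802.1, -178.6, 41.2, 7.5, np.float64(0.097), [518.0, 169.0])
0.048 (638.3, -148.3, 29.8, 29.2, np.float64(-0.116), [274.0, 151.0])
0.048 (643.9, -103.5, 58.7, 30.0, np.float64(1.452), [274.0, 78.0])
0.048 (760.2, -89.2, 39.3, 8.7, np.float64(-1.468), [456.0, 33.0])
0.048 (648.5, -65.5, 29.7, 15.6, np.float64(-0.116), [274.0, 13.0])
-54 [-15.5  13.4] 260
-48 [-15.9  14. ] 268
-42 [-15.7  14. ] 269
-36 [-15.6  13.9] 268
-30 [-15.5  13.8] 270
-24 [-15.3  13.7] 273
-18 [-15.2  13.7] 269
-12 [-15.   13.6] 304
-6 [-15.7  13.6] 277
0 [-15.5  14.2] 304
6 [-15.4  14.1] 319
12 [-15.3  14.1] 318
18 [-15.2  14. ] 311
24 [-15.   13.9] 325
30 [-14.9  13.8] 328
36 [-15.4  13.8] 345
42 [-15.3  14.4] 346
48 [-15.2  14.3] 326
```

View pics/w13c.png

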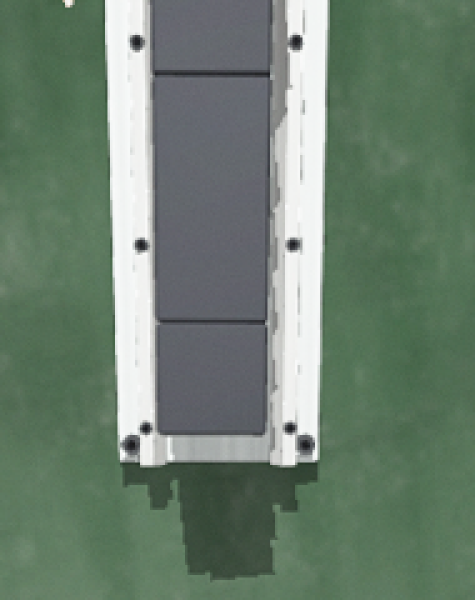

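The crop shows the top course closed up, with joints at rows 73 and 321 and the sides flush to about 0.3 mm. It sits over the lower course, so I'm handing in.

```bash
python3 -c "
from bench import *
print(close_job())"
```

```text
the job is handed in; nothing more can be done
None
```

The core leg is built two courses high, butted tight against the stop, and the job is handed in at about 40 s. Upper sides measured flush to about 0.3 mm, but I did not see the open end's lower block in the last picture. The third half block is still in its clip; the spare full block and offcut have not been moved.

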